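Turn the spice row round for the cook opposite

ROBOT

A 7-joint arm with a two-finger parallel gripper is mounted at the origin on the work surface. World frame = base frame: x ahead of the robot, y to its left, z up, the work surface at z = 0. Lengths are in m, angles in rad, forces in N, time in s.
With the tool pointing down it reaches from about 0.4 to 0.85 m from the base axis. Payload 4.5 kg.
Tool frame: the origin (TCP) lies midway between the tips of the shut fingers; the grasp point (between the pads) lies 19 mm behind it; z points along the fingers, y is the line along which they close (so a half turn about z gives the same grasp; the last joint's range is limited). The gripper opens to 88 mm and grips with 3 to 60 N. Pads are 18 mm wide; open, the fingers measure 123 mm over their backs; the gripper's body (75 mm by 187 mm) begins 45 mm behind the grasp point.
Start: joints at [-1.189, 0.689, -0.195, 1.565, 0.157, 0.902, -0.215], TCP at [0.213, 0.588, 0.239] pointing down, gripper open.
Joint ranges: [-3.01, 3.01], [-0.46, 2.08], [-1.47, 1.51], [0.13, 2.56], [-1, 4.14], [0.04, 2.09], [-2.66, 2.66]. Speed limits (rad/s): [2.57, 2.57, 3.14, 3.14, 3.14, 3.14, 3.14].

INTERFACE

Orientations are given as a unit quaternion [x, y, z, w].
In Python, from plant import get_state, viewer, workorder gives the robot as it stands. The module is installed in compiled form; this text tells all that it offers.
- The arm moves only by the tool step_arm, never from a script. Its argument "motion" is a list of rows, each an object of numbers: "wx", "wy", "wz": the turn, a rotation vector about the tool's x, y, z each as a share of 180 degrees, from -1 to 1; "dx", "dy", "dz": the shift along the tool's x, y, z each as a share of 8 cm, from -1 to 1; "claw": the finger opening in mm, from 0 to 88.1. A call has 1 to 8 rows; each row is the pose to reach, as a shift and turn from the pose commanded when the call began, along the tool's axes at that moment, turning the shorter way round; what a row does not reach only later rows make up. A row lasts 1/10 s, in which the tool goes at most 50 mm and 8.59 degrees, less where a joint would pass 70% of its speed; a pose out of reach is approached as far as the arm can. A call with a number of a shift or a turn outside -1 to 1 is refused whole. A call with a gripper value outside its range is refused whole. The fingers move at their own pace and stop on an object; "force" is the grip in N (left out, the last holds). Time passes only in rows, so rows that repeat a pose let the fingers close. It gives the time, the measured TCP pose, the force, the opening and the grip force at its end, in the units of the state.
- get_state(): the state, without advancing time (a new reading comes with each control period).
- viewer.snapshot(name): name is "scene" or "top"; returns (picture, depth): 400x640x3 uint8, red, green, blue; 400x640 float32, m along the optical axis (not along the pixel's ray), 0 where there is no reading.
- viewer.calibration(name): a dict with "vfov" (degrees; the focal length in pixels is half the picture's height over the tangent of half this angle, whatever the lens; pixels are square), "cx", "cy" (the principal point, pixels), "extrinsics" (4x4, takes a point from camera to world coordinates). Camera axes: x right, y down, z forward; pixel columns grow to the right and rows downward; lengths in m; the calibration is good to about 2 mm. A picture is of the moment at which its call begins. calibration takes no time and is no camera call.
- workorder.finish_job(): hands the job in; it is judged then, once.
The state is a dict: "clock": time; "q": joint angles; "qd": joint speeds; "joint_torque": joint torques, N m; "tool_pos": TCP position; "eef_rot": TCP orientation; "contact_force": force on the tool from outside, world axes, zero at the start; "moment": the same for the moment, N m; "opening": opening from 0.0 (shut) to 1.0 (fully open); "finger_force": force on a finger pad.
Only numpy, scipy, OpenCV 4.12 (cv2) and the standard library are available. Lean on these libraries where they do the work, as an engineer would, in place of code of your own. Each camera call takes 0.05 s, during which the arm holds its last target. There are 200 camera calls.

TASK

Move the four spice tins from the steel rack to the bamboo rack in reverse order, so that the cook opposite reads the row as you do now: the tin at the left end of the steel rack goes to the right end of the bamboo rack, and so on (left and right as the robot sees them). Stand each tin upright on the middle of its own dark disc, one tin to a disc, do not tip any tin over on the way, and leave them all standing free.

Things in the scene. Friction and masses are not known exactly. Their poses are not given: they have to be found in the camera images.
- steel_rack: Dark grey steel rack holding the row of tins at the start, fixed. 76 mm deep (its x), 340 long (its y, to the robot's left), floor 30 mm above the worktop, 6 mm lips along the long edges. Origin: centre of its underside, at worktop level; z up. Its four places lie on the centre line at y = -120, -40, 40, 120 mm. Either rack may be the nearer; each is turned up to 6 degrees.
- bamboo_rack: Empty bamboo rack, fixed. 76 mm deep (its x), 340 long (its y, to the robot's left), floor 30 mm above the worktop, 6 mm lips along the long edges. Four flush dark discs, 60 mm across, mark its places on the centre line at y = -120, -40, 40, 120 mm. Origin: centre of its underside, at worktop level; z up.
- tin_red_mid (a point): Closed spice tin: upright metal cylinder 46 mm across, 72 high, with red lid and red band, about 130 g. This point is its centre, 36 mm above its underside; z is its axis. The tins stand on the steel rack 80 mm apart (centres), in any order.
- tin_yellow_mid (a point): Closed spice tin: upright metal cylinder 46 mm across, 72 high, with yellow lid and yellow band, about 130 g. This point is its centre, 36 mm above its underside; z is its axis. The tins stand on the steel rack 80 mm apart (centres), in any order.
- tin_green_mid (a point): Closed spice tin: upright metal cylinder 46 mm across, 72 high, with green lid and green band, about 130 g. This point is its centre, 36 mm above its underside; z is its axis. The tins stand on the steel rack 80 mm apart (centres), in any order.
- tin_blue_mid (a point): Closed spice tin: upright metal cylinder 46 mm across, 72 high, with blue lid and blue band, about 130 g. This point is its centre, 36 mm above its underside; z is its axis. The tins stand on the steel rack 80 mm apart (centres), in any order.
- tag_red: Red tag fixed to the steel rack's edge nearest the robot, in front of the red tin's place at the start: block 20 mm deep, 36 along the row, 24 high, top 34 mm above the worktop. Origin: centre of its underside, 48 mm before (-x of the steel rack) the place it marks. It stays, and so still shows the old order when the tins are gone.
- tag_yellow: Yellow tag fixed to the steel rack's edge nearest the robot, in front of the yellow tin's place at the start: block 20 mm deep, 36 along the row, 24 high, top 34 mm above the worktop. Origin: centre of its underside, 48 mm before (-x of the steel rack) the place it marks. It stays, and so still shows the old order when the tins are gone.
- tag_green: Green tag fixed to the steel rack's edge nearest the robot, in front of the green tin's place at the start: block 20 mm deep, 36 along the row, 24 high, top 34 mm above the worktop. Origin: centre of its underside, 48 mm before (-x of the steel rack) the place it marks. It stays, and so still shows the old order when the tins are gone.
- tag_blue: Blue tag fixed to the steel rack's edge nearest the robot, in front of the blue tin's place at the start: block 20 mm deep, 36 along the row, 24 high, top 34 mm above the worktop. Origin: centre of its underside, 48 mm before (-x of the steel rack) the place it marks. It stays, and so still shows the old order when the tins are gone.
There are look-alikes about, which are no part of the job. Of the things like the part that bears tin_red_mid, leave any that is white; of the rest the smaller one is meant.

How it is judged:
At the end, for the whole second after the job is handed in: Each tin stands on the bamboo rack at the place mirroring its old one (old y on the steel rack, new -y), within 14 mm of the disc's centre along x and along y, within 6 mm of standing height, leaning under 0.1 rad, slower than 0.02 m/s, released (((y of tag_red in the frame of steel_rack between -0.14 and -0.1 m and y of tin_red_mid in the frame of bamboo_rack between 0.106 and 0.134 m) or (y of tag_red in the frame of steel_rack between -0.06 and -0.02 m and y of tin_red_mid in the frame of bamboo_rack between 0.026 and 0.054 m) or (y of tag_red in the frame of steel_rack between 0.02 and 0.06 m and y of tin_red_mid in the frame of bamboo_rack between -0.054 and -0.026 m) or (y of tag_red in the frame of steel_rack between 0.1 and 0.14 m and y of tin_red_mid in the frame of bamboo_rack between -0.134 and -0.106 m)) and x of tin_red_mid in the frame of bamboo_rack between -0.014 and 0.014 m and z of tin_red_mid in the frame of bamboo_rack between 0.06 and 0.072 m and angle between each of tin_red_mid, tin_yellow_mid, tin_green_mid, tin_blue_mid's own z axis and vertical below 0.1 rad and linear speed of each of tin_red, tin_yellow, tin_green, tin_blue below 0.02 m/s and ((y of tag_yellow in the frame of steel_rack between -0.14 and -0.1 m and y of tin_yellow_mid in the frame of bamboo_rack between 0.106 and 0.134 m) or (y of tag_yellow in the frame of steel_rack between -0.06 and -0.02 m and y of tin_yellow_mid in the frame of bamboo_rack between 0.026 and 0.054 m) or (y of tag_yellow in the frame of steel_rack between 0.02 and 0.06 m and y of tin_yellow_mid in the frame of bamboo_rack between -0.054 and -0.026 m) or (y of tag_yellow in the frame of steel_rack between 0.1 and 0.14 m and y of tin_yellow_mid in the frame of bamboo_rack between -0.134 and -0.106 m)) and x of tin_yellow_mid in the frame of bamboo_rack between -0.014 and 0.014 m and z of tin_yellow_mid in the frame of bamboo_rack between 0.06 and 0.072 m and ((y of tag_green in the frame of steel_rack between -0.14 and -0.1 m and y of tin_green_mid in the frame of bamboo_rack between 0.106 and 0.134 m) or (y of tag_green in the frame of steel_rack between -0.06 and -0.02 m and y of tin_green_mid in the frame of bamboo_rack between 0.026 and 0.054 m) or (y of tag_green in the frame of steel_rack between 0.02 and 0.06 m and y of tin_green_mid in the frame of bamboo_rack between -0.054 and -0.026 m) or (y of tag_green in the frame of steel_rack between 0.1 and 0.14 m and y of tin_green_mid in the frame of bamboo_rack between -0.134 and -0.106 m)) and x of tin_green_mid in the frame of bamboo_rack between -0.014 and 0.014 m and z of tin_green_mid in the frame of bamboo_rack between 0.06 and 0.072 m and ((y of tag_blue in the frame of steel_rack between -0.14 and -0.1 m and y of tin_blue_mid in the frame of bamboo_rack between 0.106 and 0.134 m) or (y of tag_blue in the frame of steel_rack between -0.06 and -0.02 m and y of tin_blue_mid in the frame of bamboo_rack between 0.026 and 0.054 m) or (y of tag_blue in the frame of steel_rack between 0.02 and 0.06 m and y of tin_blue_mid in the frame of bamboo_rack between -0.054 and -0.026 m) or (y of tag_blue in the frame of steel_rack between 0.1 and 0.14 m and y of tin_blue_mid in the frame of bamboo_rack between -0.134 and -0.106 m)) and x of tin_blue_mid in the frame of bamboo_rack between -0.014 and 0.014 m and z of tin_blue_mid in the frame of bamboo_rack between 0.06 and 0.072 m); the robot touches nothing.
It fails at once if the red tin is tipped over (leans more than 35 degrees) (angle between tin_red_mid's own z axis and vertical above 0.61 rad).
It fails at once if the yellow tin is tipped over (leans more than 35 degrees) (angle between tin_yellow_mid's own z axis and vertical above 0.61 rad).
It fails at once if the green tin is tipped over (leans more than 35 degrees) (angle between tin_green_mid's own z axis and vertical above 0.61 rad).
It fails at once if the blue tin is tipped over (leans more than 35 degrees) (angle between tin_blue_mid's own z axis and vertical above 0.61 rad).
It also fails if it takes over 114 s, if anything falls off the work surface, if the arm or the gripper's body presses on something with over 40 N, if the wrist force passes 120 N, or if a joint passes its speed limit or range.

## Working session

There is one attempt and no reset: what is moved stays moved. The work goes in short steps, Python scripts to look and compute and a tool call to move; the robot and the scene stay as the last step left them, time stands still between calls to the robot, and variables do not carry over. Pictures are saved under pics/ and viewed, at most 14 in all, crops included, and the job is handed in when it is done.

Besides the shell and the picture viewer there is one more tool, called after ">>>" in YAML: its name, and indented under it one key for each argument. step_arm: Moves the arm, as the interface text tells. Shift numbers are shares of 8 cm and turn numbers shares of 180 degrees, none past 1 either way. Its arguments: {"type":"object","properties":{"motion":{"type":"array","items":{"type":"object","properties":{"wx":{"type":"number","minimum":-1,"maximum":1},"wy":{"type":"number","minimum":-1,"maximum":1},"wz":{"type":"number","minimum":-1,"maximum":1},"dx":{"type":"number","minimum":-1,"maximum":1},"dy":{"type":"number","minimum":-1,"maximum":1},"dz":{"type":"number","minimum":-1,"maximum":1},"claw":{"type":"number"}}}},"force":{"type":"number"}},"required":["motion"]}

```bash
mkdir -p pics
cat > h.py <<'E'
import numpy as np, cv2
from plant import get_state, viewer, workorder
from scipy.spatial.transform import Rotation as R
def cam(n):
    c=viewer.calibration(n); f=200/np.tan(np.radians(c["vfov"])/2); return f,c["cx"],c["cy"],np.array(c["extrinsics"])
def ray(n,u,v,z):
    f,cx,cy,T=cam(n); d=T[:3,:3]@np.array([(u-cx)/f,(v-cy)/f,1]); o=T[:3,3]
    return o+d*(z-o[2])/d[2]
def cloud(n,depth):
    f,cx,cy,T=cam(n); v,u=np.mgrid[:400,:640]
    P=np.stack([(u-cx)/f*depth,(v-cy)/f*depth,depth],-1)
    return P@T[:3,:3].T+T[:3,3]
def snap(n,name=None):
    p,d=viewer.snapshot(n)
    if name: cv2.imwrite(f"pics/{name}.png",p[:,:,::-1])
    return p,d
E
python3 - <<'E'
from h import *
for n in("top","scene"):
    p,d=snap(n,n+"0"); np.savez(n+"0.npz",p=p,d=d); print(n,cam(n))
s=get_state(); print(s)
E
```

```text
top (np.float64(381.26600143329625), 315.44847907300687, 200.3388904013417, array([[ 0.02348682, -0.98663081,  0.16127002,  0.39653892],
       [-0.99938949, -0.01899787,  0.02932101,  0.00849773],
       [-0.02586522, -0.16186022, -0.98647466,  0.70659048],
       [ 0.        ,  0.        ,  0.        ,  1.        ]]))
scene (np.float64(383.43432846116787), 324.76800352247307, 195.34731177287833, array([[-0.39638978,  0.52983226, -0.74976858,  0.98842477],
       [ 0.91807712,  0.226011  , -0.32565845,  0.22846499],
       [-0.00308841, -0.81743306, -0.57601533,  0.43703521],
       [ 0.        ,  0.        ,  0.        ,  1.        ]]))
{'clock': 0.1, 'q': array([-1.1892037 ,  0.68989462, -0.19449934,  1.56620498,  0.15732453,
        0.90251248, -0.21513384]), 'qd': array([-2.42869179e-05, -1.30429050e-03, -6.84550052e-04, -2.12608813e-03,
       -1.10693250e-03,  1.85246597e-03,  6.28625578e-04]), 'joint_torque': array([-2.30642167e-03, -5.28504395e+01, -1.27111137e+00, -1.53837955e+01,
       -5.25156932e-02,  1.99653070e-03,  3.26818031e-05]), 'tool_pos': array([0.21288388, 0.58703899, 0.23800249]), 'eef_rot': array([ 1.73002741e-01,  9.84921007e-01, -8.11287058e-04, -6.53950482e-05]), 'contact_force': array([ 0.21677455, -0.80588631,  0.48510545]), 'moment': array([ 0.02204736,  0.00309035, -0.02276983]), 'finger_force': 0.0, 'opening': 1.0018373563395493}
```

View pics/top0.png

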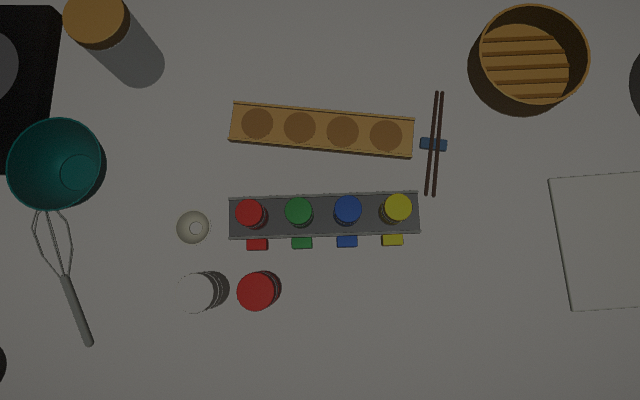

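View pics/scene0.png

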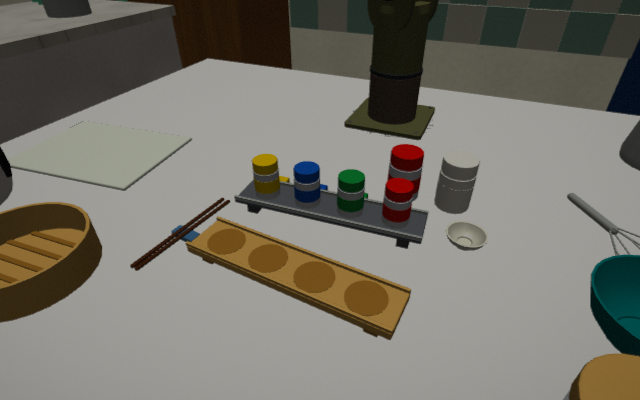

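Top view: steel row, left to right, is red (249,212), green (299,211), blue (348,209), yellow (398,207). The bamboo discs are at (257,123), (300,127), (342,132) and (386,135). Red-lidded look-alikes are the big red tin (256,292), the white tin (197,292) and the red tin on the rack (249,212). The one on the rack is the smaller coloured one, so it is the one meant.

```bash
cat >> h.py <<'E'
def tins(p):
    hsv=cv2.cvtColor(p,cv2.COLOR_RGB2HSV); out={}
    H={"red":[(0,6),(174,180)],"yellow":[(24,34)],"green":[(50,80)],"blue":[(105,125)]}
    for k,rs in H.items():
        m=sum(cv2.inRange(hsv,(a,150,70),(b,255,255)) for a,b in rs)
        cs,_=cv2.findContours(m,cv2.RETR_EXTERNAL,cv2.CHAIN_APPROX_NONE)
        out[k]=[(cv2.minEnclosingCircle(c),cv2.contourArea(c)) for c in cs if cv2.contourArea(c)>60]
    return out
E
python3 - <<'E'
from h import *
D=np.load("top0.npz");p,d=D["p"],D["d"]; C=cloud("top",d)
for k,l in tins(p).items():
    for ((u,v),r),a in l:
        h=C[int(v),int(u)]
        print(k,round(u),round(v),round(r,1),a,"depthpt",h.round(3),"ray.102",ray("top",u,v,.102).round(3),"r_mm",round(r/381*(.7066-h[2])*1000,1),)
print("white",C[285:298,190:205,2].max(), "big",C[285:298,250:262,2].max())
hsv=cv2.cvtColor(p,cv2.COLOR_RGB2HSV)
m=cv2.inRange(hsv,(10,80,30),(25,255,255)); m[:95]=0;m[165:]=0;m[:,:220]=0;m[:,420:]=0
print("bamboo hsv",hsv[110,275],"disc",hsv[123,257])
cs,_=cv2.findContours(m,cv2.RETR_EXTERNAL,cv2.CHAIN_APPROX_NONE);c=max(cs,key=cv2.contourArea)
W=np.array([ray("top",*q[0],.034)[:2] for q in c],np.float32); print(cv2.minAreaRect(W))
dm=cv2.inRange(hsv,(0,0,0),(180,255,int(hsv[123,257,2])+14))&cv2.morphologyEx(m,cv2.MORPH_CLOSE,np.ones((9,9)))
dm=cv2.morphologyEx(dm,cv2.MORPH_OPEN,np.ones((7,7)))
cs,_=cv2.findContours(dm,cv2.RETR_EXTERNAL,cv2.CHAIN_APPROX_NONE)
for c in cs:
    if cv2.contourArea(c)>200:
        W=np.array([ray("top",*q[0],.03)[:2] for q in c],np.float32); print("disc",c.mean((0,1)),cv2.minEnclosingCircle(W),cv2.fitEllipse(W))
cv2.imwrite("pics/chk.png",np.hstack([cv2.resize(p[180:320,170:310,::-1],None,fx=2.8,fy=2.8),cv2.cvtColor(cv2.resize(dm[80:220,220:360+0],None,fx=2.8,fy=2.8),cv2.COLOR_GRAY2BGR)]))
E
```

```text
red 255 291 19.2 1069.5 depthpt [0.351 0.119 0.098] ray.102 [0.351 0.117 0.102] r_mm 30.7
red 256 244 10.3 179.5 depthpt [0.427 0.132 0.033] ray.102 [0.423 0.119 0.102] r_mm 18.2
red 248 212 13.6 533.5 depthpt [0.474 0.134 0.104] ray.102 [0.474 0.134 0.102] r_mm 21.6
yellow 392 240 10.5 185.5 depthpt [ 0.441 -0.107  0.034] ray.102 [ 0.435 -0.096  0.102] r_mm 18.6
yellow 398 207 13.8 543.5 depthpt [ 0.489 -0.104  0.102] ray.102 [ 0.488 -0.105  0.102] r_mm 21.9
blue 347 240 10.3 175.5 depthpt [ 0.437 -0.027  0.033] ray.102 [ 0.432 -0.024  0.102] r_mm 18.2
blue 348 208 13.5 523.0 depthpt [ 0.484 -0.024  0.102] ray.102 [ 0.483 -0.026  0.102] r_mm 21.4
white 0.10294351653800182 big 0.7065904819709786
bamboo hsv [ 18 144 108] disc [ 16 151  86]
((0.639880895614624, 0.022497206926345825), (0.33865296840667725, 0.08007343858480453), 85.07125854492188)
disc [385.6741573  134.94382022] ((0.6313716769218445, -0.09801743924617767), 0.03043120913207531) ((0.631503164768219, -0.09767758846282959), (0.05812184885144234, 0.058248162269592285), 119.79074096679688)
disc [342.0989011  131.48351648] ((0.6373412013053894, -0.017445873469114304), 0.030947040766477585) ((0.6378190517425537, -0.01787877455353737), (0.05823477357625961, 0.05958344042301178), 82.50886535644531)
disc [299.4673913  127.41304348] ((0.6451700925827026, 0.06143955513834953), 0.030728274956345558) ((0.6449893116950989, 0.061759885400533676), (0.05841643735766411, 0.05915484577417374), 114.28369903564453)
disc [257.         123.01123596] ((0.6515871286392212, 0.14182515442371368), 0.03077366203069687) ((0.6521319150924683, 0.14172376692295074), (0.05815547704696655, 0.05883026495575905), 125.2271957397461)
```

View pics/chk.png

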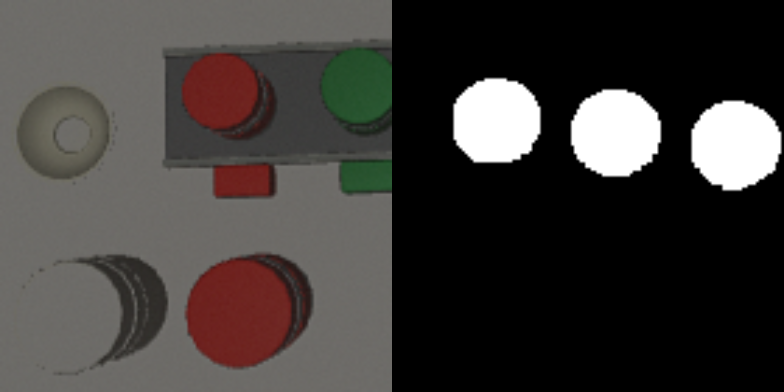

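The crop confirms it: the red tin on the rack (lid radius about 22 mm) is the smaller one, against about 31 mm for the loose red tin. Spacings come out at 80 mm and heights at 0.102, as they should. Moving now, turning the tool square to the world first.

>>> step_arm:
  motion:
    - {"dx": -0.97, "dy": -0.845, "wz": -0.1107}
    - {"dx": -0.97, "dy": -0.845, "wz": -0.1107}
    - {"dx": -0.97, "dy": -0.845, "wz": -0.1107}
    - {"dx": -0.97, "dy": -0.845, "wz": -0.1107}
  force: 20

```text
$.motion[0]: bad value
```

>>> step_arm:
  motion:
    - {"dx": -0.97, "dy": -0.845, "dz": 0, "wx": 0, "wy": 0, "wz": -0.1107, "claw": 88}
    - {"dx": -0.97, "dy": -0.845, "dz": 0, "wx": 0, "wy": 0, "wz": -0.1107, "claw": 88}
    - {"dx": -0.97, "dy": -0.845, "dz": 0, "wx": 0, "wy": 0, "wz": -0.1107, "claw": 88}
    - {"dx": -0.97, "dy": -0.845, "dz": 0, "wx": 0, "wy": 0, "wz": -0.1107, "claw": 88}
  force: 20

```text
clock: 0.5
tool_pos: [0.2643, 0.4958, 0.2385]
eef_rot: [0.002, 1.0, -0.001, -0.0]
contact_force: [-1.1, 0.3, -0.2]
opening: 1.001
finger_force: 0.0
```

>>> step_arm:
  motion:
    - {"dx": -1, "dy": -1, "dz": 0, "wx": 0, "wy": 0, "wz": 0, "claw": 60}
    - {"dx": -1, "dy": -1, "dz": 0, "wx": 0, "wy": 0, "wz": 0, "claw": 60}
    - {"dx": -1, "dy": -1, "dz": 0, "wx": 0, "wy": 0, "wz": 0, "claw": 60}

```text
clock: 0.8
tool_pos: [0.3468, 0.414, 0.2383]
eef_rot: [0.004, 1.0, -0.002, 0.001]
contact_force: [0.5, -0.4, -0.3]
opening: 0.751
finger_force: 0.0
```

>>> step_arm:
  motion:
    - {"dx": -1, "dy": -1, "dz": 0, "wx": 0, "wy": 0, "wz": 0, "claw": 60}
    - {"dx": -1, "dy": -1, "dz": 0, "wx": 0, "wy": 0, "wz": 0, "claw": 60}
    - {"dx": -1, "dy": -1, "dz": 0, "wx": 0, "wy": 0, "wz": 0, "claw": 60}

```text
clock: 1.1
tool_pos: [0.4269, 0.3338, 0.2383]
eef_rot: [0.004, 1.0, -0.001, 0.001]
contact_force: [-0.3, -0.7, 1.2]
opening: 0.682
finger_force: 0.0
```

>>> step_arm:
  motion:
    - {"dx": -0.6, "dy": -1, "dz": 0, "wx": 0, "wy": 0, "wz": 0, "claw": 60}
    - {"dx": -0.6, "dy": -1, "dz": 0, "wx": 0, "wy": 0, "wz": 0, "claw": 60}
    - {"dx": -0.6, "dy": -1, "dz": 0, "wx": 0, "wy": 0, "wz": 0, "claw": 60}

```text
clock: 1.4
tool_pos: [0.4743, 0.2523, 0.2382]
eef_rot: [0.005, 1.0, -0.002, 0.001]
contact_force: [0.8, 0.1, -0.3]
opening: 0.683
finger_force: 0.0
```

>>> step_arm:
  motion:
    - {"dx": 0, "dy": -1, "dz": 0.8, "wx": 0, "wy": 0, "wz": 0, "claw": 60}
    - {"dx": 0, "dy": -1, "dz": 0.8, "wx": 0, "wy": 0, "wz": 0, "claw": 60}
    - {"dx": 0, "dy": -1, "dz": 0.8, "wx": 0, "wy": 0, "wz": 0, "claw": 60}
    - {"dx": 0, "dy": -1, "dz": 0.8, "wx": 0, "wy": 0, "wz": 0, "claw": 60}

```text
clock: 1.8
tool_pos: [0.4704, 0.1786, 0.174]
eef_rot: [0.0, 1.0, 0.0, -0.001]
contact_force: [0.8, 0.7, 0.5]
opening: 0.678
finger_force: 0.0
```

>>> step_arm:
  motion:
    - {"dx": -0.03, "dy": -0.56, "dz": 0.5, "wx": 0, "wy": 0, "wz": 0, "claw": 62}
    - {"dx": -0.03, "dy": -0.56, "dz": 0.5, "wx": 0, "wy": 0, "wz": 0, "claw": 62}
    - {"dx": -0.03, "dy": -0.56, "dz": 0.5, "wx": 0, "wy": 0, "wz": 0, "claw": 62}
    - {"dx": -0.03, "dy": -0.56, "dz": 0.5, "wx": 0, "wy": 0, "wz": 0, "claw": 62}
    - {"dx": -0.03, "dy": -0.56, "dz": 0.5, "wx": 0, "wy": 0, "wz": 0, "claw": 62}

```text
clock: 2.3
tool_pos: [0.4741, 0.1355, 0.1358]
eef_rot: [-0.001, 1.0, 0.001, 0.001]
contact_force: [0.4, 0.5, -0.2]
opening: 0.704
finger_force: 0.0
```

Run:
```python
from h import *
a,_=snap("scene"); b,_=snap("top"); s=get_state(); print(s["tool_pos"],s["eef_rot"],s["opening"])
cv2.imwrite("pics/a1.png",np.vstack([cv2.resize(a[80:280,200:500,::-1],(450,300)),cv2.resize(b[130:290,180:420,::-1],(450,300))]))
```

```text
[0.47388477 0.13462417 0.13557747] [-9.17148404e-04  9.99998728e-01  8.74215487e-04  9.68348283e-04] 0.7029269492620795
```

View pics/a1.png

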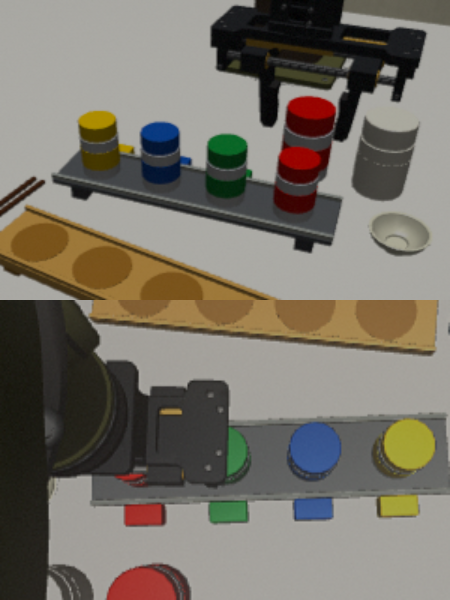

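Run:
```python
from h import *
def proj(n,X):
    f,cx,cy,T=cam(n); q=T[:3,:3].T@(np.array(X)-T[:3,3]); return np.array([cx+f*q[0]/q[2],cy+f*q[1]/q[2]])
for y in(.134-.033,.134,.134+.033):
    u=proj("scene",[.474,y,.1357]); print(((u-[200,80])*1.5).round())
u=proj("scene",[.474,.134,.102]); print("lid",((u-[200,80])*1.5).round())
```

```text
[271. 120.]
[302. 127.]
[335. 133.]
lid [299. 154.]
```

>>> step_arm:
  motion:
    - {"dx": 0, "dy": 0, "dz": 0.38, "wx": 0, "wy": 0, "wz": 0, "claw": 66}
    - {"dx": 0, "dy": 0, "dz": 0.38, "wx": 0, "wy": 0, "wz": 0, "claw": 66}
    - {"dx": 0, "dy": 0, "dz": 0.38, "wx": 0, "wy": 0, "wz": 0, "claw": 66}
    - {"dx": 0, "dy": 0, "dz": 0.38, "wx": 0, "wy": 0, "wz": 0, "claw": 66}

```text
clock: 2.8
tool_pos: [0.4737, 0.1333, 0.1052]
eef_rot: [-0.0, 1.0, 0.0, 0.001]
contact_force: [1.3, -0.7, 0.0]
opening: 0.749
finger_force: 0.0
```

Run:
```python
from h import *
a,_=snap("scene"); s=get_state(); print(s["tool_pos"],s["opening"])
cv2.imwrite("pics/a2.png",cv2.resize(a[110:230,320:480,::-1],(800,600),interpolation=cv2.INTER_CUBIC))
```

```text
[0.47380632 0.13318094 0.10525268] 0.7480356780020615
```

View pics/a2.png

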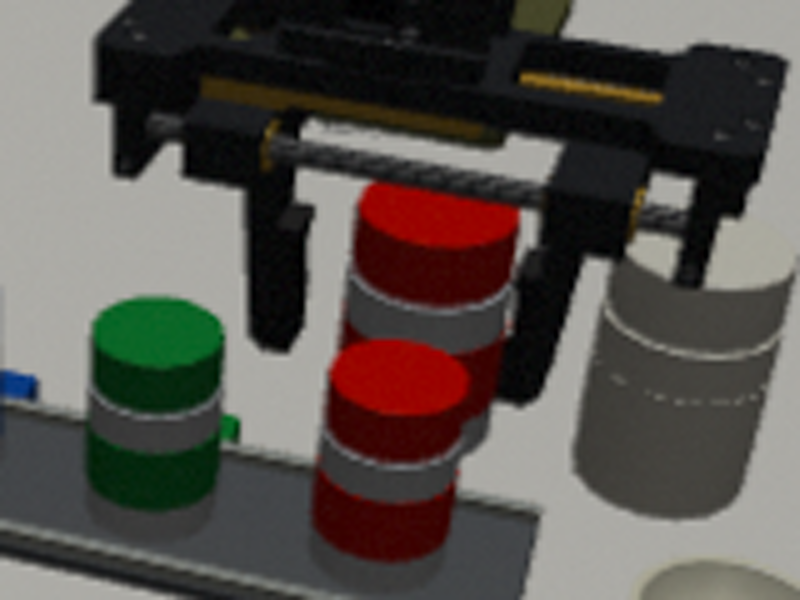

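The fingertip midpoint (398,372) sits over the red lid centre (399,378), so the alignment is good. Going down to grip.

>>> step_arm:
  motion:
    - {"dx": 0, "dy": 0, "dz": 0.3, "wx": 0, "wy": 0, "wz": 0, "claw": 66}
    - {"dx": 0, "dy": 0, "dz": 0.61, "wx": 0, "wy": 0, "wz": 0, "claw": 66}
    - {"dx": 0, "dy": 0, "dz": 0.61, "wx": 0, "wy": 0, "wz": 0, "claw": 66}
    - {"dx": 0, "dy": 0, "dz": 0.61, "wx": 0, "wy": 0, "wz": 0, "claw": 40}
    - {"dx": 0, "dy": 0, "dz": 0.61, "wx": 0, "wy": 0, "wz": 0, "claw": 40}
    - {"dx": 0, "dy": 0, "dz": 0.61, "wx": 0, "wy": 0, "wz": 0, "claw": 40}
    - {"dx": 0, "dy": 0, "dz": 0.61, "wx": 0, "wy": 0, "wz": 0, "claw": 40}
  force: 25

```text
clock: 3.55
tool_pos: [0.4741, 0.1332, 0.0567]
eef_rot: [0.0, 1.0, 0.001, 0.001]
contact_force: [-0.6, 1.0, 6.7]
opening: 0.517
finger_force: 25.0
```

>>> step_arm:
  motion:
    - {"dx": 0, "dy": 0, "dz": -0.25, "wx": 0, "wy": 0, "wz": 0, "claw": 40}
    - {"dx": 0, "dy": 0, "dz": -0.5, "wx": 0, "wy": 0, "wz": 0, "claw": 40}
    - {"dx": 0, "dy": 0, "dz": -0.75, "wx": 0, "wy": 0, "wz": 0, "claw": 40}
    - {"dx": 0, "dy": 0, "dz": -1, "wx": 0, "wy": 0, "wz": 0, "claw": 40}
    - {"dx": -0.3, "dy": 0, "dz": -1, "wx": 0, "wy": 0, "wz": 0, "claw": 40}
    - {"dx": -0.65, "dy": -0.2, "dz": -1, "wx": 0, "wy": 0, "wz": 0, "claw": 40}
    - {"dx": -1, "dy": -0.4, "dz": -1, "wx": 0, "wy": 0, "wz": 0, "claw": 40}
    - {"dx": -1, "dy": -0.4, "dz": -1, "wx": 0, "wy": 0, "wz": 0, "claw": 40}

```text
clock: 4.35
tool_pos: [0.5574, 0.0968, 0.1358]
eef_rot: [0.003, 1.0, -0.001, 0.002]
contact_force: [0.5, -0.2, -1.2]
opening: 0.509
finger_force: 25.0
```

>>> step_arm:
  motion:
    - {"dx": -0.3, "dy": -0.3, "dz": 0, "wx": 0, "wy": 0, "wz": 0, "claw": 40}
    - {"dx": -0.65, "dy": -0.65, "dz": 0, "wx": 0, "wy": 0, "wz": 0, "claw": 40}
    - {"dx": -0.97, "dy": -1, "dz": 0, "wx": 0, "wy": 0, "wz": 0, "claw": 40}
    - {"dx": -0.97, "dy": -1, "dz": 0, "wx": 0, "wy": 0, "wz": 0, "claw": 40}

```text
clock: 4.75
tool_pos: [0.6336, 0.0139, 0.1353]
eef_rot: [0.004, 1.0, -0.002, 0.001]
contact_force: [-0.5, -0.5, -1.9]
opening: 0.514
finger_force: 25.0
```

>>> step_arm:
  motion:
    - {"dx": 0, "dy": -0.35, "dz": 0, "wx": 0, "wy": 0, "wz": 0, "claw": 40}
    - {"dx": 0, "dy": -0.7, "dz": 0, "wx": 0, "wy": 0, "wz": 0, "claw": 40}
    - {"dx": 0, "dy": -1, "dz": 0, "wx": 0, "wy": 0, "wz": 0, "claw": 40}
    - {"dx": 0, "dy": -1, "dz": 0, "wx": 0, "wy": 0, "wz": 0, "claw": 40}

```text
clock: 5.15
tool_pos: [0.6294, -0.0643, 0.1351]
eef_rot: [0.003, 1.0, -0.002, -0.001]
contact_force: [-0.8, -0.5, -0.9]
opening: 0.514
finger_force: 25.0
```

>>> step_arm:
  motion:
    - {"dx": 0, "dy": -0.25, "dz": 0, "wx": 0, "wy": 0, "wz": 0, "claw": 40}
    - {"dx": 0, "dy": -0.46, "dz": 0.1, "wx": 0, "wy": 0, "wz": 0, "claw": 40}
    - {"dx": 0, "dy": -0.46, "dz": 0.3, "wx": 0, "wy": 0, "wz": 0, "claw": 40}
    - {"dx": 0, "dy": -0.46, "dz": 0.5, "wx": 0, "wy": 0, "wz": 0, "claw": 40}
    - {"dx": 0, "dy": -0.46, "dz": 0.5, "wx": 0, "wy": 0, "wz": 0, "claw": 40}
    - {"dx": 0, "dy": -0.46, "dz": 0.5, "wx": 0, "wy": 0, "wz": 0, "claw": 40}

```text
clock: 5.75
tool_pos: [0.6304, -0.0942, 0.0945]
eef_rot: [-0.001, 1.0, 0.001, -0.001]
contact_force: [-0.2, 0.6, -1.7]
opening: 0.515
finger_force: 25.0
```

Run:
```python
from h import *
a,_=snap("scene"); s=get_state(); print(s["tool_pos"],s["opening"],s["eef_rot"],s["contact_force"])
cv2.imwrite("pics/a3.png",cv2.resize(a[120:300,140:380,::-1],(800,600),interpolation=cv2.INTER_CUBIC))
```

```text
[ 0.63098797 -0.09448403  0.09519457] 0.5179805089759326 [-8.15956474e-04  9.99999512e-01  5.33118671e-04 -1.60708652e-04] [-0.95100692  0.02688092 -0.97619639]
```

View pics/a3.png

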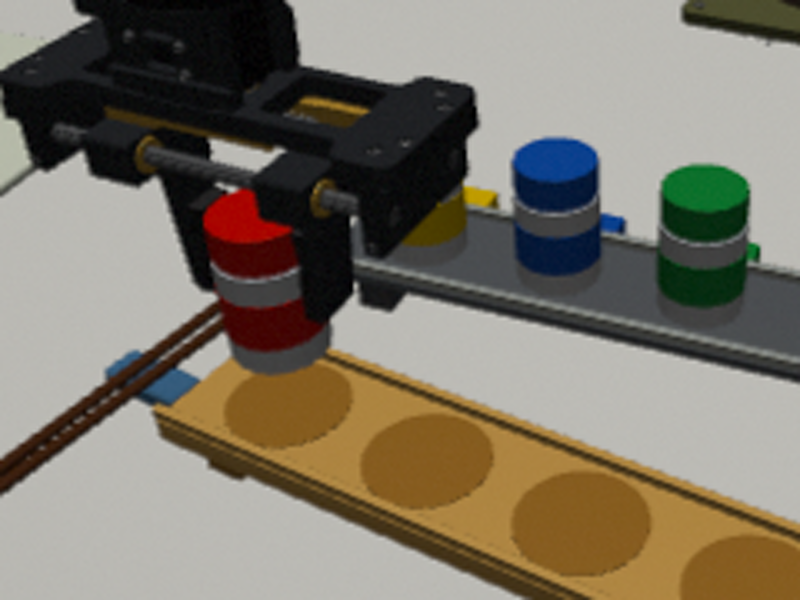

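>>> step_arm:
  motion:
    - {"dx": 0, "dy": -0.04, "dz": 0.2, "wx": 0, "wy": 0, "wz": 0, "claw": 40}
    - {"dx": 0, "dy": -0.04, "dz": 0.35, "wx": 0, "wy": 0, "wz": 0, "claw": 40}
    - {"dx": 0, "dy": -0.04, "dz": 0.47, "wx": 0, "wy": 0, "wz": 0, "claw": 40}
    - {"dx": 0, "dy": -0.04, "dz": 0.47, "wx": 0, "wy": 0, "wz": 0, "claw": 40}
    - {"dx": 0, "dy": -0.04, "dz": 0.47, "wx": 0, "wy": 0, "wz": 0, "claw": 40}

```text
clock: 6.3
tool_pos: [0.6307, -0.0991, 0.0573]
eef_rot: [-0.0, 1.0, 0.0, -0.0]
contact_force: [-0.1, 0.4, -0.9]
opening: 0.515
finger_force: 25.0
```

>>> step_arm:
  motion:
    - {"dx": 0, "dy": 0, "dz": 0, "wx": 0, "wy": 0, "wz": 0, "claw": 66}
    - {"dx": 0, "dy": 0, "dz": 0, "wx": 0, "wy": 0, "wz": 0, "claw": 66}
    - {"dx": 0, "dy": 0, "dz": 0, "wx": 0, "wy": 0, "wz": 0, "claw": 66}
    - {"dx": 0, "dy": 0, "dz": 0, "wx": 0, "wy": 0, "wz": 0, "claw": 66}
    - {"dx": 0, "dy": 0, "dz": -0.3, "wx": 0, "wy": 0, "wz": 0, "claw": 66}
    - {"dx": 0, "dy": 0, "dz": -0.6, "wx": 0, "wy": 0, "wz": 0, "claw": 66}
    - {"dx": 0, "dy": 0, "dz": -1, "wx": 0, "wy": 0, "wz": 0, "claw": 66}
    - {"dx": 0, "dy": 0, "dz": -1, "wx": 0, "wy": 0, "wz": 0, "claw": 66}

```text
clock: 7.1
tool_pos: [0.6339, -0.0991, 0.1423]
eef_rot: [0.0, 1.0, -0.0, 0.004]
contact_force: [1.4, -0.2, -0.6]
opening: 0.749
finger_force: 0.0
```

>>> step_arm:
  motion:
    - {"dx": 0.95, "dy": 0.955, "dz": 0, "wx": 0, "wy": 0, "wz": 0, "claw": 66}
    - {"dx": 0.95, "dy": 0.955, "dz": 0, "wx": 0, "wy": 0, "wz": 0, "claw": 66}
    - {"dx": 0.95, "dy": 0.955, "dz": 0, "wx": 0, "wy": 0, "wz": 0, "claw": 66}

```text
clock: 7.4
tool_pos: [0.5496, -0.0176, 0.1376]
eef_rot: [-0.004, 1.0, 0.001, -0.003]
contact_force: [0.6, 0.3, 0.2]
opening: 0.75
finger_force: 0.0
```

Run:
```python
from h import *
b,_=snap("top"); hsv=cv2.cvtColor(b,cv2.COLOR_RGB2HSV); print(get_state()["tool_pos"])
D=np.load("top0.npz"); h0=cv2.cvtColor(D["p"],cv2.COLOR_RGB2HSV); print(h0[211,299])
m=cv2.inRange(h0,(50,100,60),(80,255,255)); cs,_=cv2.findContours(m,0,1)
for c in cs:
    if cv2.contourArea(c)>60: (u,v),r=cv2.minEnclosingCircle(c); print("green0",u,v,r,ray("top",u,v,.102))
for k,l in tins(b).items():
    for ((u,v),r),a in l: print(k,round(u),round(v),round(r,1),a,ray("top",u,v,.102).round(3))
cv2.imwrite("pics/b1.png",b[60:320,150:480,::-1])
```

```text
[ 0.55135281 -0.01884939  0.13774603]
[ 65 138  83]
green0 301.5 242.5 10.511998176574707 [0.42745286 0.04692831 0.102     ]
green0 297.8701477050781 210.12388610839844 13.441269874572754 [0.47894804 0.05427142 0.102     ]
red 255 291 19.2 1073.5 [0.351 0.117 0.102]
red 256 244 10.5 183.0 [0.424 0.119 0.102]
yellow 392 240 10.3 186.5 [ 0.435 -0.096  0.102]
yellow 398 206 13.7 539.5 [ 0.488 -0.105  0.102]
blue 347 240 10.3 170.5 [ 0.432 -0.024  0.102]
blue 348 208 13.7 527.0 [ 0.483 -0.025  0.102]
```

View pics/b1.png

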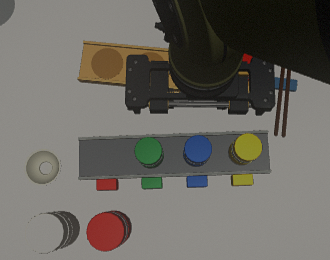

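The row stands undisturbed, with green measured at (0.479, 0.054), as expected. The arm hides the red tin in this view, so I'll check it later.

>>> step_arm:
  motion:
    - {"dx": 0.94, "dy": 0.96, "dz": 0, "wx": 0, "wy": 0, "wz": 0, "claw": 66}
    - {"dx": 0.94, "dy": 0.96, "dz": 0, "wx": 0, "wy": 0, "wz": 0, "claw": 66}
    - {"dx": 0.94, "dy": 0.96, "dz": 0, "wx": 0, "wy": 0, "wz": 0, "claw": 66}
    - {"dx": 0.94, "dy": 0.96, "dz": 0.3, "wx": 0, "wy": 0, "wz": 0, "claw": 66}
    - {"dx": 0.94, "dy": 0.96, "dz": 0.3, "wx": 0, "wy": 0, "wz": 0, "claw": 66}
    - {"dx": 0.94, "dy": 0.96, "dz": 0.3, "wx": 0, "wy": 0, "wz": 0, "claw": 66}
    - {"dx": 0.94, "dy": 0.96, "dz": 0.3, "wx": 0, "wy": 0, "wz": 0, "claw": 66}

```text
clock: 8.15
tool_pos: [0.4808, 0.0533, 0.1143]
eef_rot: [0.001, 1.0, -0.0, 0.001]
contact_force: [-1.1, -0.4, -0.3]
opening: 0.75
finger_force: 0.0
```

>>> step_arm:
  motion:
    - {"dx": 0.02, "dy": 0.01, "dz": 0.25, "wx": 0, "wy": 0, "wz": 0, "claw": 66}
    - {"dx": 0.02, "dy": 0.01, "dz": 0.5, "wx": 0, "wy": 0, "wz": 0, "claw": 66}
    - {"dx": 0.02, "dy": 0.01, "dz": 0.72, "wx": 0, "wy": 0, "wz": 0, "claw": 66}
    - {"dx": 0.02, "dy": 0.01, "dz": 0.72, "wx": 0, "wy": 0, "wz": 0, "claw": 66}
    - {"dx": 0.02, "dy": 0.01, "dz": 0.72, "wx": 0, "wy": 0, "wz": 0, "claw": 40}
    - {"dx": 0.02, "dy": 0.01, "dz": 0.72, "wx": 0, "wy": 0, "wz": 0, "claw": 40}
    - {"dx": 0.02, "dy": 0.01, "dz": 0.72, "wx": 0, "wy": 0, "wz": 0, "claw": 40}
    - {"dx": 0.02, "dy": 0.01, "dz": 0.72, "wx": 0, "wy": 0, "wz": 0, "claw": 40}

```text
clock: 8.95
tool_pos: [0.4789, 0.0548, 0.0572]
eef_rot: [0.0, 1.0, 0.0, 0.001]
contact_force: [-0.3, -0.6, 6.0]
opening: 0.513
finger_force: 25.0
```

>>> step_arm:
  motion:
    - {"dx": 0, "dy": 0, "dz": -0.25, "wx": 0, "wy": 0, "wz": 0, "claw": 40}
    - {"dx": 0, "dy": 0, "dz": -0.5, "wx": 0, "wy": 0, "wz": 0, "claw": 40}
    - {"dx": 0, "dy": 0, "dz": -0.75, "wx": 0, "wy": 0, "wz": 0, "claw": 40}
    - {"dx": 0, "dy": 0, "dz": -1, "wx": 0, "wy": 0, "wz": 0, "claw": 40}
    - {"dx": -0.3, "dy": -0.1, "dz": -1, "wx": 0, "wy": 0, "wz": 0, "claw": 40}
    - {"dx": -0.65, "dy": -0.25, "dz": -1, "wx": 0, "wy": 0, "wz": 0, "claw": 40}
    - {"dx": -1, "dy": -0.45, "dz": -1, "wx": 0, "wy": 0, "wz": 0, "claw": 40}
    - {"dx": -1, "dy": -0.45, "dz": -1, "wx": 0, "wy": 0, "wz": 0, "claw": 40}

```text
clock: 9.75
tool_pos: [0.562, 0.0153, 0.1365]
eef_rot: [0.003, 1.0, -0.001, 0.002]
contact_force: [0.2, -0.8, -1.9]
opening: 0.516
finger_force: 25.0
```

>>> step_arm:
  motion:
    - {"dx": -0.3, "dy": -0.1, "dz": 0, "wx": 0, "wy": 0, "wz": 0, "claw": 40}
    - {"dx": -0.65, "dy": -0.25, "dz": 0, "wx": 0, "wy": 0, "wz": 0, "claw": 40}
    - {"dx": -0.98, "dy": -0.45, "dz": 0, "wx": 0, "wy": 0, "wz": 0, "claw": 40}
    - {"dx": -0.98, "dy": -0.45, "dz": 0.2, "wx": 0, "wy": 0, "wz": 0, "claw": 40}
    - {"dx": -0.98, "dy": -0.45, "dz": 0.4, "wx": 0, "wy": 0, "wz": 0, "claw": 40}
    - {"dx": -0.98, "dy": -0.45, "dz": 0.5, "wx": 0, "wy": 0, "wz": 0, "claw": 40}
    - {"dx": -0.98, "dy": -0.45, "dz": 0.5, "wx": 0, "wy": 0, "wz": 0, "claw": 40}
    - {"dx": -0.98, "dy": -0.45, "dz": 0.5, "wx": 0, "wy": 0, "wz": 0, "claw": 40}

```text
clock: 10.55
tool_pos: [0.636, -0.0165, 0.0963]
eef_rot: [-0.001, 1.0, 0.0, -0.0]
contact_force: [0.2, 0.2, -1.7]
opening: 0.519
finger_force: 25.0
```

Run:
```python
from h import *
a,_=snap("scene"); s=get_state(); print(s["tool_pos"],s["opening"],s["eef_rot"],s["contact_force"])
cv2.imwrite("pics/a4.png",cv2.resize(a[120:300,140:380,::-1],(800,600),interpolation=cv2.INTER_CUBIC))
```

```text
[ 0.63650023 -0.01654726  0.09680075] 0.5183885974789699 [-4.65536639e-04  9.99999855e-01  1.68398636e-04  2.10713382e-04] [ 0.48789307  0.69289704 -1.93042284]
```

View pics/a4.png

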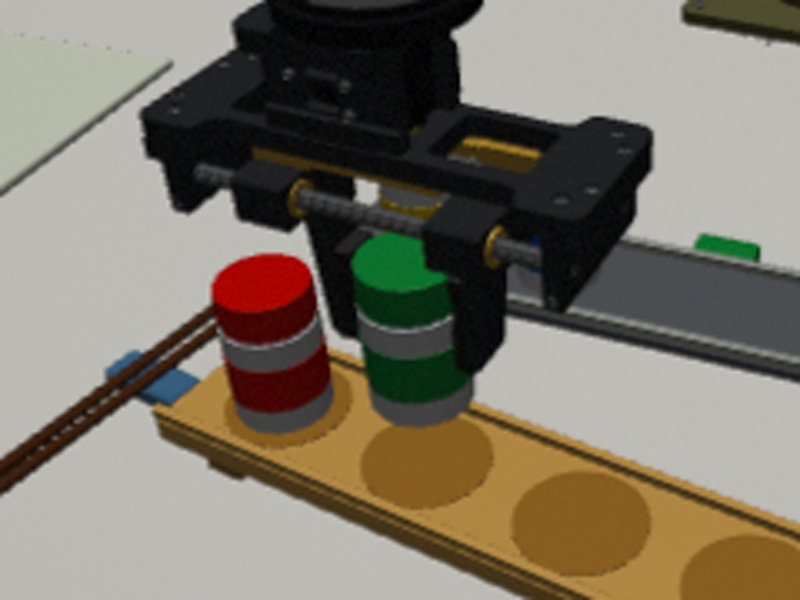

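Red stands on the right-hand disc, about centred at (288,400). Green hangs upright over its own disc.

>>> step_arm:
  motion:
    - {"dx": -0.02, "dy": -0.01, "dz": 0.2, "wx": 0, "wy": 0, "wz": 0, "claw": 40}
    - {"dx": -0.02, "dy": -0.01, "dz": 0.36, "wx": 0, "wy": 0, "wz": 0, "claw": 40}
    - {"dx": -0.02, "dy": -0.01, "dz": 0.485, "wx": 0, "wy": 0, "wz": 0, "claw": 40}
    - {"dx": -0.02, "dy": -0.01, "dz": 0.485, "wx": 0, "wy": 0, "wz": 0, "claw": 40}
    - {"dx": -0.02, "dy": -0.01, "dz": 0.485, "wx": 0, "wy": 0, "wz": 0, "claw": 40}

```text
clock: 11.1
tool_pos: [0.6377, -0.018, 0.0566]
eef_rot: [-0.0, 1.0, 0.0, -0.001]
contact_force: [0.2, 0.3, -1.3]
opening: 0.514
finger_force: 25.0
```

>>> step_arm:
  motion:
    - {"dx": 0, "dy": 0, "dz": 0, "wx": 0, "wy": 0, "wz": 0, "claw": 66}
    - {"dx": 0, "dy": 0, "dz": 0, "wx": 0, "wy": 0, "wz": 0, "claw": 66}
    - {"dx": 0, "dy": 0, "dz": 0, "wx": 0, "wy": 0, "wz": 0, "claw": 66}
    - {"dx": 0, "dy": 0, "dz": 0, "wx": 0, "wy": 0, "wz": 0, "claw": 66}
    - {"dx": 0, "dy": 0, "dz": -0.3, "wx": 0, "wy": 0, "wz": 0, "claw": 66}
    - {"dx": 0, "dy": 0, "dz": -0.6, "wx": 0, "wy": 0, "wz": 0, "claw": 66}
    - {"dx": 0, "dy": 0, "dz": -1, "wx": 0, "wy": 0, "wz": 0, "claw": 66}
    - {"dx": 0, "dy": 0, "dz": -1, "wx": 0, "wy": 0, "wz": 0, "claw": 66}

```text
clock: 11.9
tool_pos: [0.6411, -0.0175, 0.1419]
eef_rot: [0.0, 1.0, 0.0, 0.004]
contact_force: [-0.5, 0.3, -0.2]
opening: 0.747
finger_force: 0.0
```

>>> step_arm:
  motion:
    - {"dx": 0.965, "dy": -0.045, "dz": 0, "wx": 0, "wy": 0, "wz": 0, "claw": 66}
    - {"dx": 0.965, "dy": -0.045, "dz": 0, "wx": 0, "wy": 0, "wz": 0, "claw": 66}
    - {"dx": 0.965, "dy": -0.045, "dz": 0, "wx": 0, "wy": 0, "wz": 0, "claw": 66}

```text
clock: 12.2
tool_pos: [0.5559, -0.0225, 0.1369]
eef_rot: [-0.0, 1.0, -0.001, -0.003]
contact_force: [0.3, 0.6, 0.1]
opening: 0.749
finger_force: 0.0
```

>>> step_arm:
  motion:
    - {"dx": 0.965, "dy": -0.045, "dz": 0, "wx": 0, "wy": 0, "wz": 0, "claw": 66}
    - {"dx": 0.965, "dy": -0.045, "dz": 0, "wx": 0, "wy": 0, "wz": 0, "claw": 66}
    - {"dx": 0.965, "dy": -0.045, "dz": 0.3, "wx": 0, "wy": 0, "wz": 0, "claw": 66}
    - {"dx": 0.965, "dy": -0.045, "dz": 0.3, "wx": 0, "wy": 0, "wz": 0, "claw": 66}
    - {"dx": 0.965, "dy": -0.045, "dz": 0.3, "wx": 0, "wy": 0, "wz": 0, "claw": 66}
    - {"dx": 0.965, "dy": -0.045, "dz": 0.3, "wx": 0, "wy": 0, "wz": 0, "claw": 66}

```text
clock: 12.8
tool_pos: [0.4852, -0.0249, 0.1139]
eef_rot: [0.0, 1.0, 0.0, 0.001]
contact_force: [0.4, -0.7, -0.5]
opening: 0.752
finger_force: 0.0
```

>>> step_arm:
  motion:
    - {"dx": 0.02, "dy": 0, "dz": 0.25, "wx": 0, "wy": 0, "wz": 0, "claw": 66}
    - {"dx": 0.02, "dy": 0, "dz": 0.5, "wx": 0, "wy": 0, "wz": 0, "claw": 66}
    - {"dx": 0.02, "dy": 0, "dz": 0.715, "wx": 0, "wy": 0, "wz": 0, "claw": 66}
    - {"dx": 0.02, "dy": 0, "dz": 0.715, "wx": 0, "wy": 0, "wz": 0, "claw": 66}
    - {"dx": 0.02, "dy": 0, "dz": 0.715, "wx": 0, "wy": 0, "wz": 0, "claw": 40}
    - {"dx": 0.02, "dy": 0, "dz": 0.715, "wx": 0, "wy": 0, "wz": 0, "claw": 40}
    - {"dx": 0.02, "dy": 0, "dz": 0.715, "wx": 0, "wy": 0, "wz": 0, "claw": 40}
    - {"dx": 0.02, "dy": 0, "dz": 0.715, "wx": 0, "wy": 0, "wz": 0, "claw": 40}

```text
clock: 13.6
tool_pos: [0.4829, -0.0251, 0.0572]
eef_rot: [0.0, 1.0, 0.0, 0.001]
contact_force: [-0.2, -0.7, 5.7]
opening: 0.517
finger_force: 25.0
```

>>> step_arm:
  motion:
    - {"dx": 0, "dy": 0, "dz": -0.25, "wx": 0, "wy": 0, "wz": 0, "claw": 40}
    - {"dx": 0, "dy": 0, "dz": -0.5, "wx": 0, "wy": 0, "wz": 0, "claw": 40}
    - {"dx": 0, "dy": 0, "dz": -0.75, "wx": 0, "wy": 0, "wz": 0, "claw": 40}
    - {"dx": 0, "dy": 0, "dz": -1, "wx": 0, "wy": 0, "wz": 0, "claw": 40}
    - {"dx": -0.3, "dy": 0.15, "dz": -1, "wx": 0, "wy": 0, "wz": 0, "claw": 40}
    - {"dx": -0.65, "dy": 0.3, "dz": -1, "wx": 0, "wy": 0, "wz": 0, "claw": 40}
    - {"dx": -1, "dy": 0.5, "dz": -1, "wx": 0, "wy": 0, "wz": 0, "claw": 40}
    - {"dx": -1, "dy": 0.5, "dz": -1, "wx": 0, "wy": 0, "wz": 0, "claw": 40}

```text
clock: 14.4
tool_pos: [0.5663, 0.0182, 0.137]
eef_rot: [-0.001, 1.0, 0.002, 0.003]
contact_force: [-0.7, 0.6, -1.6]
opening: 0.514
finger_force: 25.0
```

>>> step_arm:
  motion:
    - {"dx": -0.3, "dy": 0.15, "dz": 0, "wx": 0, "wy": 0, "wz": 0, "claw": 40}
    - {"dx": -0.65, "dy": 0.35, "dz": 0, "wx": 0, "wy": 0, "wz": 0, "claw": 40}
    - {"dx": -1, "dy": 0.585, "dz": 0, "wx": 0, "wy": 0, "wz": 0, "claw": 40}
    - {"dx": -1, "dy": 0.585, "dz": 0.2, "wx": 0, "wy": 0, "wz": 0, "claw": 40}
    - {"dx": -1, "dy": 0.585, "dz": 0.4, "wx": 0, "wy": 0, "wz": 0, "claw": 40}
    - {"dx": -1, "dy": 0.585, "dz": 0.5, "wx": 0, "wy": 0, "wz": 0, "claw": 40}
    - {"dx": -1, "dy": 0.585, "dz": 0.5, "wx": 0, "wy": 0, "wz": 0, "claw": 40}
    - {"dx": -1, "dy": 0.585, "dz": 0.5, "wx": 0, "wy": 0, "wz": 0, "claw": 40}

```text
clock: 15.2
tool_pos: [0.6414, 0.0608, 0.0962]
eef_rot: [0.0, 1.0, -0.0, -0.001]
contact_force: [-0.1, 0.6, -0.7]
opening: 0.514
finger_force: 25.0
```

>>> step_arm:
  motion:
    - {"dx": -0.035, "dy": 0.01, "dz": 0.2, "wx": 0, "wy": 0, "wz": 0, "claw": 40}
    - {"dx": -0.035, "dy": 0.01, "dz": 0.36, "wx": 0, "wy": 0, "wz": 0, "claw": 40}
    - {"dx": -0.035, "dy": 0.01, "dz": 0.485, "wx": 0, "wy": 0, "wz": 0, "claw": 40}
    - {"dx": -0.035, "dy": 0.01, "dz": 0.485, "wx": 0, "wy": 0, "wz": 0, "claw": 40}
    - {"dx": -0.035, "dy": 0.01, "dz": 0.485, "wx": 0, "wy": 0, "wz": 0, "claw": 40}

```text
clock: 15.7
tool_pos: [0.6445, 0.0624, 0.0567]
eef_rot: [-0.0, 1.0, -0.0, -0.001]
contact_force: [-0.3, 0.6, -0.8]
opening: 0.52
finger_force: 25.0
```

>>> step_arm:
  motion:
    - {"dx": 0, "dy": 0, "dz": 0, "wx": 0, "wy": 0, "wz": 0, "claw": 66}
    - {"dx": 0, "dy": 0, "dz": 0, "wx": 0, "wy": 0, "wz": 0, "claw": 66}
    - {"dx": 0, "dy": 0, "dz": 0, "wx": 0, "wy": 0, "wz": 0, "claw": 66}
    - {"dx": 0, "dy": 0, "dz": 0, "wx": 0, "wy": 0, "wz": 0, "claw": 66}
    - {"dx": 0, "dy": 0, "dz": -0.3, "wx": 0, "wy": 0, "wz": 0, "claw": 66}
    - {"dx": 0, "dy": 0, "dz": -0.6, "wx": 0, "wy": 0, "wz": 0, "claw": 66}
    - {"dx": 0, "dy": 0, "dz": -1, "wx": 0, "wy": 0, "wz": 0, "claw": 66}
    - {"dx": 0, "dy": 0, "dz": -1, "wx": 0, "wy": 0, "wz": 0, "claw": 66}

```text
clock: 16.5
tool_pos: [0.6479, 0.0633, 0.1419]
eef_rot: [0.0, 1.0, 0.001, 0.004]
contact_force: [0.5, 1.1, 0.1]
opening: 0.748
finger_force: 0.0
```

>>> step_arm:
  motion:
    - {"dx": 0.975, "dy": -1, "dz": 0, "wx": 0, "wy": 0, "wz": 0, "claw": 66}
    - {"dx": 0.975, "dy": -1, "dz": 0, "wx": 0, "wy": 0, "wz": 0, "claw": 66}
    - {"dx": 0.975, "dy": -1, "dz": 0, "wx": 0, "wy": 0, "wz": 0, "claw": 66}

```text
clock: 16.8
tool_pos: [0.5615, -0.0238, 0.1365]
eef_rot: [0.003, 1.0, -0.003, -0.004]
contact_force: [0.4, -0.4, -0.4]
opening: 0.747
finger_force: 0.0
```

>>> step_arm:
  motion:
    - {"dx": 0.975, "dy": -1, "dz": 0, "wx": 0, "wy": 0, "wz": 0, "claw": 66}
    - {"dx": 0.975, "dy": -1, "dz": 0, "wx": 0, "wy": 0, "wz": 0, "claw": 66}
    - {"dx": 0.975, "dy": -1, "dz": 0, "wx": 0, "wy": 0, "wz": 0, "claw": 66}
    - {"dx": 0.975, "dy": -1, "dz": 0, "wx": 0, "wy": 0, "wz": 0, "claw": 66}
    - {"dx": 0.975, "dy": -1, "dz": 0, "wx": 0, "wy": 0, "wz": 0, "claw": 66}

```text
clock: 17.3
tool_pos: [0.4906, -0.0963, 0.1376]
eef_rot: [-0.0, 1.0, 0.001, 0.001]
contact_force: [-0.9, 0.2, -0.0]
opening: 0.747
finger_force: 0.0
```

>>> step_arm:
  motion:
    - {"dx": 0, "dy": -0.09, "dz": 0, "wx": 0, "wy": 0, "wz": 0, "claw": 66}
    - {"dx": 0, "dy": -0.09, "dz": 0.3, "wx": 0, "wy": 0, "wz": 0, "claw": 66}
    - {"dx": 0, "dy": -0.09, "dz": 0.3, "wx": 0, "wy": 0, "wz": 0, "claw": 66}
    - {"dx": 0, "dy": -0.09, "dz": 0.3, "wx": 0, "wy": 0, "wz": 0, "claw": 66}

```text
clock: 17.7
tool_pos: [0.4894, -0.1039, 0.1134]
eef_rot: [-0.001, 1.0, 0.0, -0.0]
contact_force: [-0.2, 0.3, 0.3]
opening: 0.747
finger_force: 0.0
```

>>> step_arm:
  motion:
    - {"dx": 0.015, "dy": -0.01, "dz": 0.25, "wx": 0, "wy": 0, "wz": 0, "claw": 66}
    - {"dx": 0.015, "dy": -0.01, "dz": 0.5, "wx": 0, "wy": 0, "wz": 0, "claw": 66}
    - {"dx": 0.015, "dy": -0.01, "dz": 0.71, "wx": 0, "wy": 0, "wz": 0, "claw": 66}
    - {"dx": 0.015, "dy": -0.01, "dz": 0.71, "wx": 0, "wy": 0, "wz": 0, "claw": 66}
    - {"dx": 0.015, "dy": -0.01, "dz": 0.71, "wx": 0, "wy": 0, "wz": 0, "claw": 40}
    - {"dx": 0.015, "dy": -0.01, "dz": 0.71, "wx": 0, "wy": 0, "wz": 0, "claw": 40}
    - {"dx": 0.015, "dy": -0.01, "dz": 0.71, "wx": 0, "wy": 0, "wz": 0, "claw": 40}
    - {"dx": 0.015, "dy": -0.01, "dz": 0.71, "wx": 0, "wy": 0, "wz": 0, "claw": 40}

```text
clock: 18.5
tool_pos: [0.4885, -0.1055, 0.0577]
eef_rot: [0.0, 1.0, 0.0, 0.001]
contact_force: [-0.0, 0.6, 6.4]
opening: 0.513
finger_force: 25.0
```

>>> step_arm:
  motion:
    - {"dx": 0, "dy": 0, "dz": -0.25, "wx": 0, "wy": 0, "wz": 0, "claw": 40}
    - {"dx": 0, "dy": 0, "dz": -0.5, "wx": 0, "wy": 0, "wz": 0, "claw": 40}
    - {"dx": 0, "dy": 0, "dz": -0.75, "wx": 0, "wy": 0, "wz": 0, "claw": 40}
    - {"dx": 0, "dy": 0, "dz": -1, "wx": 0, "wy": 0, "wz": 0, "claw": 40}
    - {"dx": 0, "dy": 0.3, "dz": -1, "wx": 0, "wy": 0, "wz": 0, "claw": 40}
    - {"dx": 0, "dy": 0.65, "dz": -1, "wx": 0, "wy": 0, "wz": 0, "claw": 40}
    - {"dx": 0, "dy": 1, "dz": -1, "wx": 0, "wy": 0, "wz": 0, "claw": 40}

```text
clock: 19.2
tool_pos: [0.4876, -0.0253, 0.1371]
eef_rot: [0.001, 1.0, -0.0, 0.0]
contact_force: [0.5, -0.3, -1.6]
opening: 0.52
finger_force: 25.0
```

>>> step_arm:
  motion:
    - {"dx": 0, "dy": 0.35, "dz": 0, "wx": 0, "wy": 0, "wz": 0, "claw": 40}
    - {"dx": 0, "dy": 0.7, "dz": 0, "wx": 0, "wy": 0, "wz": 0, "claw": 40}
    - {"dx": 0, "dy": 1, "dz": 0, "wx": 0, "wy": 0, "wz": 0, "claw": 40}

```text
clock: 19.5
tool_pos: [0.4874, 0.0559, 0.1369]
eef_rot: [-0.0, 1.0, 0.0, -0.0]
contact_force: [-0.1, -0.7, -1.5]
opening: 0.516
finger_force: 25.0
```

>>> step_arm:
  motion:
    - {"dx": -0.3, "dy": 0.35, "dz": 0, "wx": 0, "wy": 0, "wz": 0, "claw": 40}
    - {"dx": -0.65, "dy": 0.7, "dz": 0, "wx": 0, "wy": 0, "wz": 0, "claw": 40}
    - {"dx": -1, "dy": 1, "dz": 0, "wx": 0, "wy": 0, "wz": 0, "claw": 40}
    - {"dx": -1, "dy": 1, "dz": 0, "wx": 0, "wy": 0, "wz": 0, "claw": 40}

```text
clock: 19.9
tool_pos: [0.5714, 0.1398, 0.1373]
eef_rot: [-0.002, 1.0, 0.003, 0.003]
contact_force: [0.3, 0.3, -1.2]
opening: 0.513
finger_force: 25.0
```

>>> step_arm:
  motion:
    - {"dx": -0.35, "dy": 0.09, "dz": 0, "wx": 0, "wy": 0, "wz": 0, "claw": 40}
    - {"dx": -0.7, "dy": 0.09, "dz": 0, "wx": 0, "wy": 0, "wz": 0, "claw": 40}
    - {"dx": -1, "dy": 0.09, "dz": 0, "wx": 0, "wy": 0, "wz": 0, "claw": 40}
    - {"dx": -1, "dy": 0.09, "dz": 0.2, "wx": 0, "wy": 0, "wz": 0, "claw": 40}
    - {"dx": -1, "dy": 0.09, "dz": 0.4, "wx": 0, "wy": 0, "wz": 0, "claw": 40}
    - {"dx": -1, "dy": 0.09, "dz": 0.5, "wx": 0, "wy": 0, "wz": 0, "claw": 40}
    - {"dx": -1, "dy": 0.09, "dz": 0.5, "wx": 0, "wy": 0, "wz": 0, "claw": 40}
    - {"dx": -1, "dy": 0.09, "dz": 0.5, "wx": 0, "wy": 0, "wz": 0, "claw": 40}

```text
clock: 20.7
tool_pos: [0.6469, 0.1418, 0.0965]
eef_rot: [-0.0, 1.0, -0.0, -0.001]
contact_force: [-0.0, 0.4, -1.3]
opening: 0.517
finger_force: 25.0
```

>>> step_arm:
  motion:
    - {"dx": -0.055, "dy": 0, "dz": 0.2, "wx": 0, "wy": 0, "wz": 0, "claw": 40}
    - {"dx": -0.055, "dy": 0, "dz": 0.36, "wx": 0, "wy": 0, "wz": 0, "claw": 40}
    - {"dx": -0.055, "dy": 0, "dz": 0.485, "wx": 0, "wy": 0, "wz": 0, "claw": 40}
    - {"dx": -0.055, "dy": 0, "dz": 0.485, "wx": 0, "wy": 0, "wz": 0, "claw": 40}
    - {"dx": -0.055, "dy": 0, "dz": 0.485, "wx": 0, "wy": 0, "wz": 0, "claw": 40}

```text
clock: 21.2
tool_pos: [0.6517, 0.1416, 0.0571]
eef_rot: [-0.0, 1.0, -0.0, -0.001]
contact_force: [0.5, 0.0, -2.0]
opening: 0.517
finger_force: 25.0
```

>>> step_arm:
  motion:
    - {"dx": 0, "dy": 0, "dz": 0, "wx": 0, "wy": 0, "wz": 0, "claw": 66}
    - {"dx": 0, "dy": 0, "dz": 0, "wx": 0, "wy": 0, "wz": 0, "claw": 66}
    - {"dx": 0, "dy": 0, "dz": 0, "wx": 0, "wy": 0, "wz": 0, "claw": 66}
    - {"dx": 0, "dy": 0, "dz": 0, "wx": 0, "wy": 0, "wz": 0, "claw": 66}
    - {"dx": 0, "dy": 0, "dz": -0.3, "wx": 0, "wy": 0, "wz": 0, "claw": 66}
    - {"dx": 0, "dy": 0, "dz": -0.6, "wx": 0, "wy": 0, "wz": 0, "claw": 66}
    - {"dx": 0, "dy": 0, "dz": -1, "wx": 0, "wy": 0, "wz": 0, "claw": 66}
    - {"dx": 0, "dy": 0, "dz": -1, "wx": 0, "wy": 0, "wz": 0, "claw": 66}

```text
clock: 22.0
tool_pos: [0.655, 0.1428, 0.1426]
eef_rot: [0.0, 1.0, 0.001, 0.004]
contact_force: [0.2, 0.7, -0.4]
opening: 0.748
finger_force: 0.0
```

>>> step_arm:
  motion:
    - {"dx": 1, "dy": 0, "dz": -1, "wx": 0, "wy": 0, "wz": 0, "claw": 66}
    - {"dx": 1, "dy": 0, "dz": -1, "wx": 0, "wy": 0, "wz": 0, "claw": 66}
    - {"dx": 1, "dy": 0, "dz": -1, "wx": 0, "wy": 0, "wz": 0, "claw": 66}
    - {"dx": 1, "dy": 0, "dz": -1, "wx": 0, "wy": 0, "wz": 0, "claw": 66}

```text
clock: 22.4
tool_pos: [0.5719, 0.142, 0.2193]
eef_rot: [-0.001, 1.0, 0.0, 0.001]
contact_force: [0.8, 0.1, -0.1]
opening: 0.747
finger_force: 0.0
```

>>> step_arm:
  motion:
    - {"dx": 1, "dy": 1, "dz": 0, "wx": 0, "wy": 0, "wz": 0, "claw": 66}
    - {"dx": 1, "dy": 1, "dz": 0, "wx": 0, "wy": 0, "wz": 0, "claw": 66}
    - {"dx": 1, "dy": 1, "dz": 0, "wx": 0, "wy": 0, "wz": 0, "claw": 66}
    - {"dx": 1, "dy": 1, "dz": 0, "wx": 0, "wy": 0, "wz": 0, "claw": 66}

```text
clock: 22.8
tool_pos: [0.4911, 0.2237, 0.2169]
eef_rot: [-0.002, 1.0, 0.0, -0.001]
contact_force: [0.7, -0.2, -0.4]
opening: 0.748
finger_force: 0.0
```

>>> step_arm:
  motion:
    - {"dx": 1, "dy": 1, "dz": 0, "wx": 0, "wy": 0, "wz": 0, "claw": 66}
    - {"dx": 1, "dy": 1, "dz": 0, "wx": 0, "wy": 0, "wz": 0, "claw": 66}
    - {"dx": 1, "dy": 1, "dz": 0, "wx": 0, "wy": 0, "wz": 0, "claw": 66}
    - {"dx": 1, "dy": 1, "dz": 0, "wx": 0, "wy": 0, "wz": 0, "claw": 66}
    - {"dx": 1, "dy": 1, "dz": 0, "wx": 0, "wy": 0, "wz": 0, "claw": 66}
    - {"dx": 1, "dy": 1, "dz": 0, "wx": 0, "wy": 0, "wz": 0, "claw": 66}

```text
clock: 23.4
tool_pos: [0.4145, 0.2993, 0.2174]
eef_rot: [0.002, 1.0, -0.001, 0.0]
contact_force: [-0.7, -0.9, -0.0]
opening: 0.751
finger_force: 0.0
```

```bash
cat > chk.py <<'E'
from h import *
a,_=snap("scene"); b,d=snap("top"); C=cloud("top",d); hsv=cv2.cvtColor(b,cv2.COLOR_RGB2HSV)
D={"yellow":(.652,.1417),"blue":(.645,.0617),"green":(.638,-.0178),"red":(.6315,-.0978)}
for k,l in tins(b).items():
    if k=="green":
        cs,_=cv2.findContours(cv2.inRange(hsv,(50,100,60),(80,255,255)),0,1); l=[(cv2.minEnclosingCircle(c),cv2.contourArea(c)) for c in cs if cv2.contourArea(c)>60]
    for ((u,v),r),A in l:
        if v<180: P=ray("top",u,v,.102); print(k,round(u),round(v),P.round(4),"err",(P[:2]-D[k]).round(4),"z",C[int(v),int(u),2].round(3))
print(get_state()["tool_pos"])
cv2.imwrite("pics/end.png",np.vstack([a[90:350,100:500,::-1],b[60:320,150:550,::-1]]))
E
python3 chk.py
```

```text
red 393 121 [ 0.6304 -0.0995  0.102 ] err [-0.0011 -0.0017] z 0.103
yellow 250 108 [0.6508 0.1408 0.102 ] err [-0.0012 -0.0009] z 0.104
green 344 117 [ 0.6368 -0.0186  0.102 ] err [-0.0012 -0.0008] z 0.1
blue 296 112 [0.6445 0.0617 0.102 ] err [-0.0005 -0.    ] z 0.101
[0.41380644 0.29987913 0.21764372]
```

View pics/end.png

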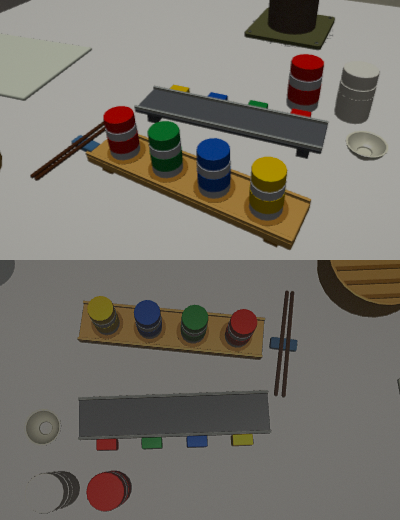

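All four tins stand upright, within 2 mm of their disc centres. Left to right they read yellow, blue, green, red, the reverse of the tags.

```bash
python3 -c "
from plant import workorder; print(workorder.finish_job())"
```

```text
the job is handed in; nothing more can be done
None
```

I moved all four tins to the bamboo rack in reverse order (yellow, blue, green, red from left to right), each upright within about 2 mm of its disc centre, and handed the job in at about 23.5 s; no verdict came back.

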